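Vent the vacuum chamber and weigh the dried sample

TASK

Get the dried sample onto the balance. The chamber is under vacuum: first turn the vent tap on its lid until its lever points straight out along the spout, then lift the lid off and set it down the right way up in the middle of the cork mat, and stand the amber sample jar upright in the middle of the balance pan. Set things down rather than dropping them, leave the tap open, and leave everything else on the bench where it stands.

Things in the scene. Friction and masses are not known exactly. Their poses are not given: they have to be found in the camera images.
- chamber: vacuum chamber: fixed upright steel pot, 160 mm across outside, 152 inside, 100 tall, at any yaw. Origin: centre of its underside, z up. Inside, a white plate is a floor 30 mm above the bench. At its rim, at y = +-94 mm, pairs of guide blocks (13 mm above the rim, to x = +-22 mm) keep the lid from sliding or turning: lift the lid straight up 25 mm before moving it sideways
- lid: loose clear round lid, 170 mm across, two ears to 100 mm from the centre along its y, plate 12 mm thick, 0.6 kg. Origin: centre of its underside, z up. Starts on the chamber's rim (100 mm up), axes along the chamber's. On it, along x: gauge (38 mm across, x = -58, top 42 above the underside), handle in the middle, tap at x = +55. Vacuum holds it down until the tap is turned beyond about 1.2 rad
- lid_handle (a point): centre of the lid's handle, a black level bar on two posts: 54 mm long (along the lid's x), 14 mm wide (lid's y), 14 mm thick; 50 mm above the lid's underside, bar's underside 31 mm above the plate. Axes are the lid's. Grasp it from above across its width
- tap_axis (a point): point on the tap's vertical turning axis (lid x = +55 mm, y = 0), at half the lever's thickness: 34 mm above the lid's underside. Axes are the lid's and do not turn with the lever. Hub 20 mm across, its top 42 mm above the lid's underside. A short spout, 24 mm long, points along the lid's +x below the lever
- tap_tip (a point): point 5 mm short of the end of the tap's lever, 50 mm from the turning axis, half-way up. The lever is a black bar 55 mm long from the axis, 10 mm wide, 12 mm thick, its underside 16 mm above the lid's plate. These axes turn with the lever: +y points along it to its end, +x is the way the end moves when it is opened
- tap (a joint): angle of the vent tap, rad. 0: shut, lever along the lid's +y. Grows as the lever turns clockwise seen from above; 1.57: open, lever along the lid's +x, over the spout; stop at 1.75. Counts as open beyond 1.35. Starts at 0 to 0.35. Stiff (0.06 N m, about 2 N at the lever) and stays where it is left; can be pushed with a closed gripper
- jar: the sample: the only jar inside the chamber, amber glass with a white cap, upright, 42 mm across and 56 mm tall, 90 g. Origin at the centre of its underside, z up. Starts on the plate, up to 15 mm off the chamber's axis, its top 14 mm below the rim
- jar_center (a point): centre of the sample jar, half-way up, 28 mm above its underside
- mat: fixed round cork mat, 220 mm across and 5 mm thick. Origin at the centre of its underside, z up; its upper face is 5 mm above the bench
- balance: fixed white laboratory balance, housing 160 mm (its x) by 200 mm (its y), 46 mm tall. Origin at the centre of its underside. The display is on its -x side
- pan (a point): centre of the upper face of the balance's round steel pan, 116 mm across, 60 mm above the bench
- reagent_center (a point): bystander, loose: clear reagent bottle with a blue cap, 48 mm across, 125 mm tall, upright; this point is its centre, half-way up
- solvent_center (a point): bystander, loose: amber bottle with a black cap, 48 mm across, 150 mm tall, upright; this point is its centre, half-way up
- spray_center (a point): bystander, loose: red spray bottle with a white head, 72 mm across, 220 mm tall, upright; this point is its centre, half-way up
- tipbox_center (a point): bystander, loose: closed pipette tip box, 85 x 120 mm, 78 mm tall, upright; this point is its centre, half-way up
- rack_center (a point): bystander, loose: flat yellow tube rack, 80 x 110 mm, 28 mm tall, upright; this point is its centre, half-way up
- vial_center (a point): bystander, loose: small clear vial with a green cap, 28 mm across, 55 mm tall, upright; this point is its centre, half-way up

How it is judged:
On the way, in this order (a step that is already met when the one before it is completed fails the run):
1. the vent tap is open (beyond 1.35 rad) with the lid still seated on the chamber (value of joint tap above 1.35 rad and horizontal distance between lid and chamber below 0.012 m and z of lid in the frame of chamber below 0.106 m), for 0.2 s.
2. the lid lies right way up on the cork mat, let go (horizontal distance between lid and mat below 0.035 m and z of lid in the frame of mat below 0.01 m and angle between lid's own z axis and vertical below 0.1 rad and linear speed of lid below 0.05 m/s and value of joint tap above 1.3 rad and contact force between the fingers and lid below 0.3 N), for 0.2 s.
At the end, for the whole second after the job is handed in: The lid lies flat and right way up on the cork mat, its centre within 35 mm of the mat's, its tap still open; the sample jar stands upright on the balance pan, its axis within 30 mm of the pan's centre; both let go and at rest (horizontal distance between lid and mat below 0.035 m and z of lid in the frame of mat below 0.01 m and angle between each of lid, jar's own z axis and vertical below 0.1 rad and linear speed of lid below 0.05 m/s and value of joint tap above 1.3 rad and horizontal distance between jar and pan below 0.03 m and z of jar in the frame of pan between -0.006 and 0.006 m and linear speed of jar below 0.03 m/s); the robot touches nothing.
It fails at once if the lid is forced out of its seat while the tap is still shut (value of joint tap below 1 rad and distance of lid from where it was at the start of the episode above 0.015 m).
It fails at once if the lid is dropped (moves faster than 0.5 m/s with no finger on it) (linear speed of lid above 0.5 m/s and contact force between the fingers and lid below 0.01 N).
It fails at once if the jar is dropped (moves faster than 0.5 m/s with no finger on it) (linear speed of jar above 0.5 m/s and contact force between the fingers and jar below 0.01 N).
It fails at once if the jar is tipped over (angle between jar's own z axis and vertical above 0.7 rad).
It fails at once if a bystander is moved by more than 30 mm or knocked over (distance of any of reagent_center, solvent_center, spray_center, tipbox_center, rack_center, vial_center from where it was at the start of the episode above 0.03 m).
It also fails if it takes over 72 s, if anything falls off the work surface, if the arm or the gripper's body presses on something with over 40 N, if the wrist force passes 120 N, or if a joint passes its speed limit or range.

ROBOT

A 6-joint arm with a two-finger parallel gripper is mounted at the origin on the work surface. World frame = base frame: x ahead of the robot, y to its left, z up, the work surface at z = 0. Lengths are in m, angles in rad, forces in N, time in s.
With the tool pointing down it reaches from about 0.25 to 0.775 m from the base axis. Payload 8.9 kg.
Tool frame: the origin (TCP) lies on the centre line of the jaws, within the pads' length; the fingertips stand 8 mm ahead of it and the grasp point (between the pads) lies 11 mm behind it; z points along the fingers, y is the line along which they close (so a half turn about z gives the same grasp; the last joint's range is limited). The gripper opens to 85 mm and grips with 20 to 120 N. Pads are 22 mm wide; open, the fingers measure 114 mm over their backs; the gripper's body (76 mm by 85 mm) begins 54 mm behind the grasp point. The pads swing forward as they close: fully open they stand 13 mm farther back than shut.
Start: joints at [0.962, 0.291, -0.153, 1.127, 0, 1.431], TCP at [0.238, 0.468, 0.239] pointing down, gripper open.
Joint ranges: [-2.52, 2.52], [-0.91, 1.74], [-1.3, 1.37], [-1.96, 2.02], [-1.52, 1.47], [-3.14, 3.14]. Speed limits (rad/s): [2.22, 2.22, 2.79, 3.14, 3.14, 3.14].

INTERFACE

Orientations are given as a 3x3 rotation matrix whose columns are the frame's x, y, z axes.
In Python, from bench import bot, optics, finish_job gives the robot as it stands.
- The arm moves only by the tool servo_tool, never from a script. Its argument "targets" is a list of rows, each a list of 5 numbers: the shift along the tool's x, y, z in cm, then the turn about the tool's z in degrees, then the finger opening in cm, from 0 to 8.54. In form: [[x, y, z, yaw, fingers], ...]. A call has 1 to 10 rows; each row shifts and turns the commanded pose from where the row before left it, along the tool's axes as they then stand; what a row does not reach is not made up. A row lasts 1/12 s, in which the tool goes at most 41.7 mm and 7.16 degrees, less where a joint would pass 70% of its speed; a pose out of reach is approached as far as the arm can. A call with a gripper value outside its range is refused whole. The fingers move at their own pace and stop on an object; "newtons" is the grip in N (left out, the last holds). Time passes only in rows, so rows that do not move let the fingers close. It gives the time, the measured TCP pose, the force, the opening and the grip force at its end, in the units of the state.
- bot.read_state(): the state, without advancing time (a new reading comes with each control period).
- optics.read_camera(name): name is "scene" or "top" or "wrist"; returns (picture, depth): 420x560x3 uint8, blue, green, red; 420x560 float32, m along the optical axis (not along the pixel's ray), 0 where there is no reading.
- optics.camera_model(name): a dict with "camera_matrix" (3x3 intrinsics, pixels), "extrinsics" (4x4, takes a point from world to camera coordinates); the wrist camera has in their place "hand_eye" (4x4, takes a point from camera to tool coordinates, whose origin is the TCP and whose axes are the flange's). Camera axes: x right, y up, looking along -z (the intrinsics and any distortion apply to the point x, -y, -z); pixel columns grow to the right and rows downward; lengths in m; the calibration is good to about 2 mm. The wrist camera is an equidistant fisheye: a pixel r from the principal point sees the ray r / f radians off the axis. A picture is of the moment at which its call begins: read the wrist's pose just before it. camera_model takes no time and is no camera call.
- finish_job(): hands the job in; it is judged then, once.
The state is a dict: "t": time; "joints": joint angles; "dq": joint speeds; "joint_torque": joint torques, N m; "tcp_pos": TCP position; "tool_rot": TCP orientation; "force": force on the tool from outside, world axes, zero at the start; "torque": the same for the moment, N m; "finger_gap": finger opening in m; "grasp_force": force on a finger pad.
Only numpy, scipy, OpenCV 4.12 (cv2) and the standard library are available. Lean on these libraries where they do the work, as an engineer would, in place of code of your own. Each camera call takes 0.05 s, during which the arm holds its last target. There are 200 camera calls.

## Working session

There is one attempt and no reset: what is moved stays moved. The work goes in short steps, Python scripts to look and compute and a tool call to move; the robot and the scene stay as the last step left them, time stands still between calls to the robot, and variables do not carry over. Pictures are saved under pics/ and viewed, at most 13 in all, crops included, and the job is handed in when it is done.

Besides the shell and the picture viewer there is one more tool, called after "Emit:" as a command line: name --pt "numbers of a row" for each row, then --argument value for the rest. servo_tool: Moves the arm, as the interface text tells. Its arguments: {"type":"object","properties":{"targets":{"type":"array"},"newtons":{"type":"number"}},"required":["targets"]}

```bash
mkdir -p pics
python3 - <<'E'
from bench import bot, optics
import numpy as np, cv2
s=bot.read_state(); print({k:np.round(v,3).tolist() for k,v in s.items()})
ims=[]
for n in("top","scene"):
    p,d=optics.read_camera(n); cv2.imwrite(f"pics/{n}.png",p); np.save(f"pics/{n}.npy",d); m=optics.camera_model(n); print(n,{k:np.round(v,4).tolist() if not isinstance(v,str) else v for k,v in m.items()}); print((d>0).mean())
print({k:np.round(v,4).tolist() if not isinstance(v,str) else v for k,v in optics.camera_model("wrist").items()})
E
```

```text
{'t': 0.0, 'joints': [0.962, 0.291, -0.154, 1.127, -0.0, 1.432], 'dq': [-0.0, -0.0, 0.001, -0.001, 0.001, -0.0], 'joint_torque': [0.001, -53.714, 33.137, 0.016, -0.0, -0.0], 'tcp_pos': [0.237, 0.468, 0.239], 'tool_rot': [[-0.892, 0.453, -0.001], [0.453, 0.892, -0.001], [0.0, -0.001, -1.0]], 'force': [-0.206, -0.271, -0.25], 'torque': [0.007, -0.04, 0.015], 'grasp_force': 0.0, 'finger_gap': 0.085}
top {'camera_matrix': [[464.6427, 0.0, 282.3908], [0.0, 464.6427, 209.5109], [0.0, 0.0, 1.0]], 'extrinsics': [[0.011, -0.9999, 0.0025, -0.0095], [0.9949, 0.0111, 0.1005, -0.5429], [-0.1005, 0.0013, 0.9949, -1.1796], [0.0, 0.0, 0.0, 1.0]]}
0.9959098639455782
scene {'camera_matrix': [[411.0431, 0.0, 278.2508], [0.0, 411.0431, 208.7646], [0.0, 0.0, 1.0]], 'extrinsics': [[-0.8253, 0.5647, -0.0083, 0.4703], [-0.2971, -0.4217, 0.8567, 0.0435], [0.4802, 0.7095, 0.5158, -1.5495], [0.0, 0.0, 0.0, 1.0]]}
0.9959311224489796
{'camera_matrix': [[325.1923, 0.0, 279.5732], [0.0, 325.1923, 208.7279], [0.0, 0.0, 1.0]], 'hand_eye': [[0.0, 0.9605, 0.2783, 0.0709], [1.0, -0.0001, 0.0002, 0.0001], [0.0002, 0.2783, -0.9605, -0.1336], [0.0, 0.0, 0.0, 1.0]]}
```

View pics/top.png

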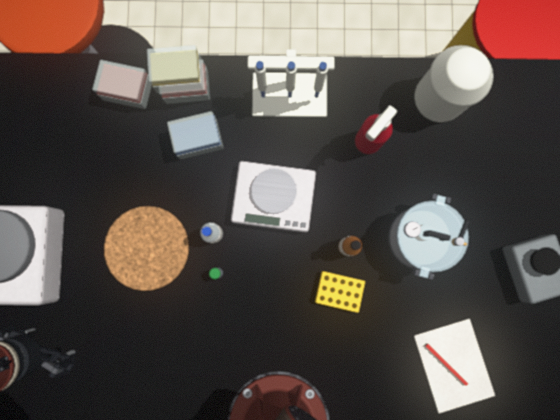

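View pics/scene.png

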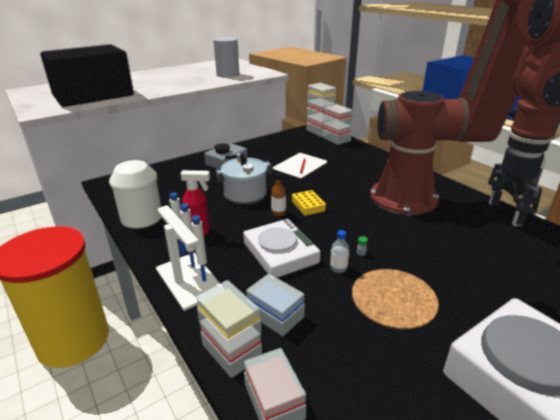

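The top view shows the mat at (146,248), pan at (272,191) and chamber at (431,237), with the gauge at (412,229) and the tap hub near (461,240). The lid's +x therefore points right and slightly down. The reagent bottle (211,232) and vial (216,273) stand to the right of the mat.

```bash
cat > h.py <<'E'
from bench import bot, optics
import numpy as np, cv2
def ray(name,px,st=None):
    m=optics.camera_model(name); K=np.array(m["camera_matrix"]); a=(px[0]-K[0,2])/K[0,0]; b=(px[1]-K[1,2])/K[1,1]
    if name=="wrist":
        r=np.hypot(a,b); s=np.sin(r)/r if r>1e-9 else 1; d=np.array([a*s,-b*s,-np.cos(r)])
        H=np.array(m["hand_eye"]); R=np.array(st["tool_rot"]); return np.array(st["tcp_pos"])+R@H[:3,3], R@H[:3,:3]@d
    E=np.array(m["extrinsics"]); R=E[:3,:3]; return -R.T@E[:3,3], R.T@np.array([a,-b,-1])
def onz(name,px,z,st=None):
    o,d=ray(name,px,st); return o+d*(z-o[2])/d[2]
def blobs(mask,amin=30):
    n,l,s,c=cv2.connectedComponentsWithStats(mask.astype(np.uint8)); return [(s[i,4],c[i].round(1),s[i,:4]) for i in range(1,n) if s[i,4]>=amin]
def topx(f="pics/top.png"): return cv2.imread(f)
def ell(mask):
    c=max(cv2.findContours(mask.astype(np.uint8),0,2)[0],key=cv2.contourArea); return cv2.fitEllipse(cv2.convexHull(c))
E
python3 - <<'E'
from h import *
im=topx(); hsv=cv2.cvtColor(im,cv2.COLOR_BGR2HSV); H,S,V=cv2.split(hsv)
m=(S>80)&(V>90)&(H>5)&(H<22); m[:, 200:]=0; m[:200]=0; e=ell(m); print("mat",e,onz("top",e[0],.005).round(4))
for n,p,z in[("pan",(273,191),.06),("gauge",(412,229),.142),("hub",(461,240),.142),("handle",(435,235),.15),("tip",(466,225),.134),("ear+",(441,200),.106),("ear-",(425,272),.106),("reag",(211,232),.125),("vial",(216,273),.055),("solv",(349,246),.15),("spray",(380,123),.22),("rack",(341,291),.028)]: print(n,onz("top",p,z).round(3))
d=np.load("pics/top.npy"); E=np.array(optics.camera_model("top")["extrinsics"])
# pan by height from depth
K=np.array(optics.camera_model("top")["camera_matrix"]); v,u=np.mgrid[:420,:560]
C=np.stack([(u-K[0,2])/K[0,0]*d,-(v-K[1,2])/K[1,1]*d,-d],-1); W=(C-E[:3,3])@E[:3,:3]
q=(abs(W[...,2]-.06)<.006); q[:,:225]=0;q[:,325:]=0;q[:150]=0;q[240:]=0
e=ell(cv2.morphologyEx(q.astype(np.uint8),2,np.ones((3,3)))); print("pan",e,onz("top",e[0],.06).round(4))
print("z lid gauge handle reag", W[[229,235,232],[412,435,211]].round(3))
E
```

```text
mat ((146.0038299560547, 247.84774780273438), (83.81295776367188, 86.38685607910156), 46.06720733642578) [0.4402 0.353  0.005 ]
pan [0.587 0.021 0.06 ]
gauge [ 0.489 -0.307  0.142]
hub [ 0.464 -0.421  0.142]
handle [ 0.475 -0.358  0.15 ]
tip [ 0.5   -0.437  0.134]
ear+ [ 0.563 -0.389  0.106]
ear- [ 0.388 -0.347  0.106]
reag [0.478 0.166 0.125]
vial [0.379 0.161 0.055]
solv [ 0.447 -0.158  0.15 ]
spray [ 0.719 -0.218  0.22 ]
rack [ 0.336 -0.155  0.028]
pan ((273.80889892578125, 190.33837890625), (45.011409759521484, 45.11720275878906), 41.88767623901367) [0.5883 0.0189 0.06  ]
z lid gauge handle reag [[ 0.489 -0.307  0.144]
 [ 0.475 -0.355  0.159]
 [ 0.478  0.166  0.124]]
```

Emit:
servo_tool --pt "-2.7 -2.8 -0.4 0 8" --pt "-2.7 -2.8 -0.4 0 8" --pt "-2.7 -2.8 -0.4 0 4" --pt "-2.7 -2.8 -0.4 0 0" --pt "-2.7 -2.8 -0.4 0 0" --pt "-2.7 -2.8 -0.4 0 0" --pt "-2.7 -2.8 -0.4 0 0" --pt "-2.7 -2.8 -0.4 0 0" --pt "-2.7 -2.8 -0.4 0 0" --pt "-2.7 -2.8 -0.4 0 0"

```text
t: 0.93
tcp_pos: [0.3515, 0.0944, 0.2795]
tool_rot: [[-0.892, 0.452, 0.0], [0.452, 0.892, 0.0], [-0.0, 0.0, -1.0]]
force: [0.5, 0.9, 0.8]
finger_gap: 0.0001
grasp_force: 0.0
```

Emit:
servo_tool --pt "-2.7 -2.8 -0.3 0 0" --pt "-2.7 -2.8 -0.3 0 0" --pt "-2.7 -2.8 -0.3 0 0" --pt "-2.7 -2.8 -0.3 0 0" --pt "-2.7 -2.8 -0.3 0 0" --pt "-2.7 -2.8 -0.3 0 0" --pt "-2.7 -2.8 -0.3 0 0" --pt "-2.7 -2.8 -0.3 0 0" --pt "-2.7 -2.8 0 0 0" --pt "0 0 0 0 0"

```text
t: 1.77
tcp_pos: [0.4555, -0.2443, 0.3021]
tool_rot: [[-0.89, 0.456, -0.0], [0.456, 0.89, -0.002], [-0.001, -0.001, -1.0]]
force: [-1.6, 0.9, -0.5]
finger_gap: 0.0004
grasp_force: 0.0
```

Emit:
servo_tool --pt "-2.4 -3.2 0 0 0" --pt "-2.4 -3.2 0 0 0" --pt "-2.4 -3.2 0 0 0" --pt "0 0 0 0 0" --pt "0 0 0 0 0"

```text
t: 2.18
tcp_pos: [0.4746, -0.3582, 0.3018]
tool_rot: [[-0.891, 0.455, -0.002], [0.455, 0.891, 0.001], [0.002, 0.001, -1.0]]
force: [-0.6, -0.0, -0.4]
finger_gap: 0.0004
grasp_force: 0.0
```

Run:
```python
from h import *
import json
s=bot.read_state(); print(s["t"],np.round(s["joints"],3),s["tcp_pos"]); p,d=optics.read_camera("wrist"); cv2.imwrite("pics/w1.png",p)
json.dump({k:np.array(s[k]).tolist() for k in("tcp_pos","tool_rot")},open("w1.json","w"))
```

```text
2.1833 [-0.769  0.408  0.18   1.345 -0.    -0.297] [ 0.47458543 -0.35822282  0.30178207]
```

View pics/w1.png

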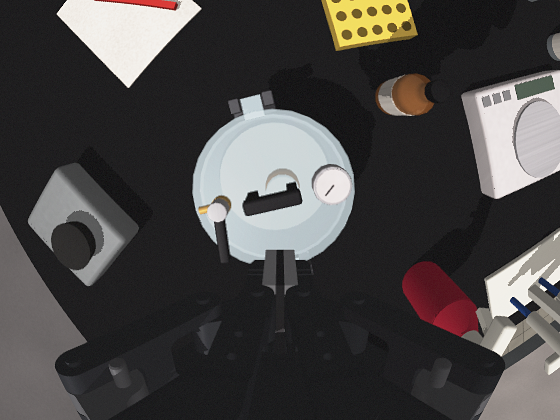

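The wrist view shows the gauge top at (331,184), handle at (272,201), tap hub at (218,210), lever end at (224,262) and the robot-side ear at (252,101).

Run:
```python
from h import *
import json
s=json.load(open("w1.json"))
g=onz("wrist",(331.5,184),.142,s); h=onz("wrist",(218,210),.142,s); t=onz("wrist",(223.5,262),.140,s); b=onz("wrist",(272,197),.157,s)
e=onz("wrist",(252,97),.112,s); print(g,h,t,b,e)
ex=(h-g)[:2]; L=np.linalg.norm(ex); ex/=L; ey=np.array([-ex[1],ex[0]]); c=g[:2]+ex*L*58/113
print("L",L,"c",c,"yaw",np.degrees(np.arctan2(ex[1],ex[0])),"ex",ex, "ear",(e[:2]-c)@ex,(e[:2]-c)@ey,"handle",(b[:2]-c)@ex,(b[:2]-c)@ey)
u=(t-h)[:2]; th=np.arctan2(u@ex,u@ey); print("lever",np.linalg.norm(u),"theta",th)
ax=c+.055*ex
u=np.array(ex*np.sin(th)+ey*np.cos(th)); n=ex*np.cos(th)-ey*np.sin(th)
R=np.array(s["tool_rot"])[:2,:2]
tgt=ax+.042*u-.027*n; dl=tgt-np.array(s["tcp_pos"])[:2]
yaw=-(np.degrees(np.arctan2(-n[1],-n[0])-np.arctan2(R[1,1],R[0,1])))
print("tgt",tgt,"tool shift cm",R.T@dl*100,"yaw",yaw)
```

```text
[ 0.48753291 -0.31050686  0.142     ] [ 0.46133797 -0.41706592  0.142     ] [ 0.51153251 -0.44065095  0.14      ] [ 0.47039774 -0.3634138   0.157     ] [ 0.38084992 -0.3404822   0.112     ]
L 0.10973152545765968 c [ 0.47408772 -0.36520089] yaw -103.81091222963936 ex [-0.23871841 -0.97108883] ear -0.0017464655758846646 -0.09644299391325084 handle -0.0008545556734922422 -0.004009905679149961
lever 0.055459404096090306 theta 0.19821054612260355
tgt [ 0.51045327 -0.41203513] tool shift cm [-5.64200583 -3.16073496] yaw -1.889452678227898
```

Emit:
servo_tool --pt "-2.8 -1.6 0 -1 0" --pt "-2.8 -1.6 0 -1 0" --pt "0 0 3.5 0 0" --pt "0 0 3.5 0 0" --pt "0 0 3.5 0 0" --pt "0 0 3.0 0 0" --pt "0 0 1.5 0 0" --pt "0 0 1.5 0 0" --pt "0 0 0 0 0" --pt "0 0 0 0 0"

```text
t: 3.07
tcp_pos: [0.5108, -0.4088, 0.1384]
tool_rot: [[-0.907, 0.42, -0.001], [0.42, 0.907, 0.001], [0.001, 0.001, -1.0]]
force: [0.5, 1.0, -0.4]
finger_gap: -0.0003
grasp_force: 0.0
```

Run:
```python
from h import *
s=bot.read_state(); R=s["tool_rot"][:2,:2]; p=s["tcp_pos"]
ex=np.array([-.2387,-.9711]); ey=np.array([.9711,-.2387]); ax=np.array([.4743,-.3653])+.055*ex
q=R.T@(p[:2]-ax)*100; print(p,"rel axis in tool cm",q,s["force"]); print("yaw tool y rel ey deg",np.degrees(np.arctan2(R[1,1],R[0,1])-np.arctan2(ey[1],ey[0])))
```

```text
[ 0.51076567 -0.40875086  0.13844625] rel axis in tool cm [-4.08160388  2.98802021] [ 0.48671965  0.9884299  -0.39762415]
yaw tool y rel ey deg 78.95824342087099
```

Emit:
servo_tool --pt "0 -0.5 0 0 0" --pt "0 -0.5 0 0 0" --pt "-0.21 -0.51 0 7 0" --pt "-0.21 -0.51 0 7 0" --pt "-0.21 -0.51 0 7 0" --pt "-0.21 -0.51 0 7 0" --pt "-0.21 -0.51 0 7 0" --pt "-0.21 -0.51 0 7 0" --pt "-0.21 -0.51 0 7 0" --pt "0 0 0 0 0"

```text
t: 3.9
tcp_pos: [0.4915, -0.455, 0.1396]
tool_rot: [[-0.271, 0.963, 0.001], [0.963, 0.271, -0.001], [-0.002, 0.001, -1.0]]
force: [0.4, -0.6, 0.3]
finger_gap: 0.0001
grasp_force: 0.1
```

```bash
cat > rel.py <<'E'
from h import *
s=bot.read_state(); R=s["tool_rot"][:2,:2]; p=s["tcp_pos"]
ex=np.array([-.2387,-.9711]); ey=np.array([.9711,-.2387]); ax=np.array([.4743,-.3653])+.055*ex
q=R.T@(p[:2]-ax)*100; print(s["t"],p,"rel axis in tool cm",q,s["force"],s["torque"]); print("yaw tool y rel ey deg",np.degrees(np.arctan2(R[1,1],R[0,1])-np.arctan2(ey[1],ey[0])))
E
python3 rel.py
```

```text
3.9 [ 0.49147235 -0.45495668  0.13960529] rel axis in tool cm [-4.30973023  1.93530846] [ 0.40556223 -0.6482209   0.28449544] [-0.0174255  -0.02619544  0.00343772]
yaw tool y rel ey deg 29.52177674549616
```

Emit:
servo_tool --pt "-0.21 -0.51 0.2 7 0" --pt "-0.21 -0.51 0 7 0" --pt "-0.21 -0.51 0 7 0" --pt "-0.21 -0.51 0 7 0"

```text
t: 4.23
tcp_pos: [0.4731, -0.4647, 0.1376]
tool_rot: [[0.208, 0.978, 0.002], [0.978, -0.208, -0.002], [-0.001, 0.002, -1.0]]
force: [1.9, 0.2, 2.0]
finger_gap: 0.0
grasp_force: 1.2
```

```bash
python3 rel.py
python3 - <<'E'
from h import *
p,_=optics.read_camera("wrist"); cv2.imwrite("pics/w2.png",p)
E
```

```text
4.2333 [ 0.47307071 -0.46468495  0.13758754] rel axis in tool cm [-4.24995591  2.11900721] [1.86942856 0.22001539 1.98129444] [ 0.17830147 -0.3959588  -0.05125517]
yaw tool y rel ey deg 1.8200913670901497
```

View pics/w2.png

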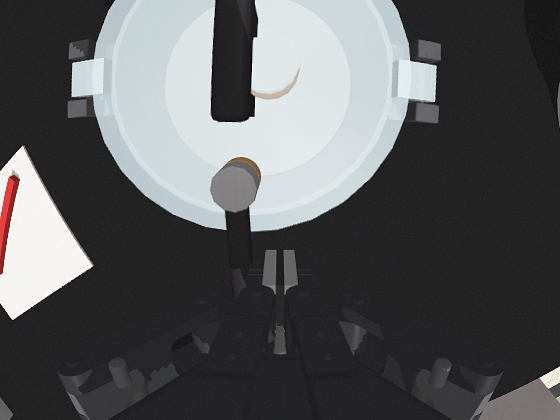

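The lever now runs from the hub (233,188) down to about (238,295), pressed against the closed fingers, so the tap is close to fully open. The seated ears are at (88,77) and (415,80).

Run:
```python
from h import *
s=bot.read_state()
h=onz("wrist",(233.5,188),.142,s); e1=onz("wrist",(88,77),.112,s); e2=onz("wrist",(415,80),.112,s); 
# lever edges at row 250
m=[onz("wrist",(x,250),.140,s) for x in(228,251)]
ey=(e2-e1)[:2]; ey/=np.linalg.norm(ey); 
if ey[0]<0: ey=-ey
ex=np.array([ey[1],-ey[0]]); c=((e1+e2)/2)[:2]
print("c",c,"yaw",np.degrees(np.arctan2(ex[1],ex[0])),h,m)
u=((m[0]+m[1])/2-h)[:2]; print("theta",np.arctan2(u@ex,u@ey),np.linalg.norm(u),np.linalg.norm(m[0]-m[1]))
```

```text
c [ 0.47574305 -0.36755215] yaw -104.55840049289158 [ 0.46260065 -0.41953059  0.142     ] [array([ 0.45257485, -0.44640082,  0.14      ]), array([ 0.46259529, -0.44851835,  0.14      ])]
theta 1.4943933624426384 0.028375782977029577 0.010241738715389347
```

Emit:
servo_tool --pt "0 -0.35 0 2 0" --pt "0 -0.1 0 0 0" --pt "0 0 0 0 0" --pt "0 0.6 0 0 0" --pt "0 0.6 0 0 0" --pt "0 0 -3 0 0" --pt "0 0 -3 0 4" --pt "0 0 -1 0 6" --pt "0 0 0 0 6"

```text
t: 5.03
tcp_pos: [0.4813, -0.4669, 0.2093]
tool_rot: [[0.239, 0.971, 0.003], [0.971, -0.239, -0.004], [-0.003, 0.004, -1.0]]
force: [0.3, -0.2, -0.5]
finger_gap: 0.0358
grasp_force: 0.0
```

```bash
cat > hp.py <<'E'
from h import *
s=bot.read_state(); R=s["tool_rot"][:2,:2]; c=np.array([.4748,-.3660])
print(s["t"],s["joints"].round(2),"to handle tool cm",R.T@(c-s["tcp_pos"][:2])*100,"z",s["tcp_pos"][2],"yaw to go",np.degrees(np.arctan2(R[1,1],R[0,1]))+14, s["force"], s["finger_gap"])
E
python3 hp.py
```

```text
5.0333 [-0.88  0.59  0.23  1.21  0.    0.93] to handle tool cm [ 9.64331958 -3.04118674] z 0.20932761639339675 yaw to go 0.19300411446235977 [ 0.26865014 -0.22236757 -0.45328808] 0.03576917129786186
```

Emit:
servo_tool --pt "3.2 -1.0 0 0 6" --pt "3.2 -1.0 0 0 6" --pt "3.2 -1.0 0 0 6" --pt "0 0 0 0 6" --pt "0 0 0 0 6"

```text
t: 5.45
tcp_pos: [0.4736, -0.3635, 0.2055]
tool_rot: [[0.237, 0.971, -0.001], [0.971, -0.237, 0.001], [0.001, -0.002, -1.0]]
force: [-0.1, -0.6, -0.2]
finger_gap: 0.06
grasp_force: 0.0
```

```bash
python3 hp.py
python3 - <<'E'
from h import *
p,_=optics.read_camera("wrist"); cv2.imwrite("pics/w3.png",p)
t,_=optics.read_camera("top"); cv2.imwrite("pics/t3.png",t)
E
```

```text
5.45 [-0.78  0.45 -0.01  1.12  0.    1.03] to handle tool cm [-0.21894395  0.17400828] z 0.2054946512075315 yaw to go 0.26328209490778676 [-0.08635553 -0.64699028 -0.18282874] 0.06002973868772021
```

View pics/w3.png

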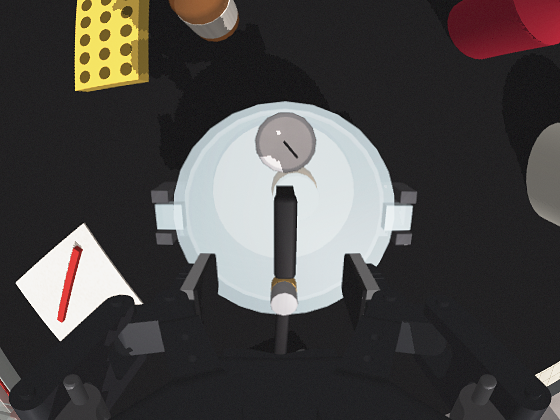

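Emit:
servo_tool --pt "-0.1 0.1 3 0 6" --pt "-0.1 0.05 2.5 0 6" --pt "0 0 1 0 6" --pt "0 0 0 0 6" --pt "0 0 0 0 0.5" --pt "0 0 0 0 0.5" --pt "0 0 0 0 0.5" --pt "0 0 0 0 0.5" --pt "0 0 0 0 0.5" --pt "0 0 0 0 0.5" --newtons 60

```text
t: 6.38
tcp_pos: [0.4754, -0.3685, 0.1428]
tool_rot: [[0.24, 0.971, 0.002], [0.971, -0.24, -0.002], [-0.001, 0.002, -1.0]]
force: [0.9, -0.0, 6.1]
finger_gap: 0.0126
grasp_force: 59.5
```

Emit:
servo_tool --pt "0 0 0 0 0.5" --pt "0 0 0 0 0.5"

```text
t: 6.55
tcp_pos: [0.4754, -0.3684, 0.1428]
tool_rot: [[0.24, 0.971, 0.002], [0.971, -0.24, -0.002], [-0.001, 0.002, -1.0]]
force: [-1.0, -0.2, 6.3]
finger_gap: 0.0129
grasp_force: 59.5
```

Emit:
servo_tool --pt "0 0 -0.5 0 0.5" --pt "0 0 -0.5 0 0.5" --pt "0 0 -1 0 0.5" --pt "0 0 -1.5 0 0.5" --pt "0 0 -2 0 0.5" --pt "0 0 -2.5 0 0.5" --pt "0 0 -2.5 0 0.5" --pt "0 0 -2.5 0 0.5" --pt "0 0 -2.5 0 0.5" --pt "0 0 0 0 0.5"

```text
t: 7.38
tcp_pos: [0.4759, -0.3689, 0.302]
tool_rot: [[0.24, 0.971, 0.005], [0.971, -0.24, -0.005], [-0.004, 0.006, -1.0]]
force: [0.1, -0.4, -2.9]
finger_gap: 0.0129
grasp_force: 59.0
```

Run:
```python
from h import *
s=bot.read_state(); R=s["tool_rot"][:2,:2]
print(s["tcp_pos"],s["force"],s["torque"],s["finger_gap"],"d",R.T@(np.array([.4402,.353])-np.array([.4748,-.366]))*100)
```

```text
[ 0.47585842 -0.36893558  0.30195069] [ 0.10127186 -0.37453376 -2.92683465] [-0.04488851 -0.07091638  0.03542885] 0.012878665369246044 d [ 68.95767191 -20.64613843]
```

Emit:
servo_tool --pt "1.0 -0.3 0 0 0.5" --pt "2.0 -0.6 0 0 0.5" --pt "3.0 -0.9 0 0 0.5" --pt "3.5 -1.05 0 0 0.5" --pt "3.5 -1.05 0 0 0.5" --pt "3.5 -1.05 0 0 0.5" --pt "3.5 -1.05 0 0 0.5" --pt "3.5 -1.05 0 0 0.5" --pt "3.5 -1.05 0 0 0.5" --pt "3.5 -1.05 0 0 0.5"

```text
t: 8.22
tcp_pos: [0.4574, -0.0473, 0.2949]
tool_rot: [[0.241, 0.971, -0.002], [0.971, -0.241, 0.001], [0.0, -0.002, -1.0]]
force: [0.8, 0.2, -5.0]
finger_gap: 0.0126
grasp_force: 58.9
```

Emit:
servo_tool --pt "3.5 -1.05 0 0 0.5" --pt "3.5 -1.05 0 0 0.5" --pt "3.5 -1.05 0 0 0.5" --pt "3.5 -1.05 0 0 0.5" --pt "3.5 -1.05 0 0 0.5" --pt "3.5 -1.05 0 0 0.5" --pt "3.5 -1.05 0 0 0.5" --pt "3.5 -1.05 0 0 0.5" --pt "3.0 -0.9 0 0 0.5" --pt "2 -0.6 0 0 0.5"

```text
t: 9.05
tcp_pos: [0.4404, 0.2971, 0.2946]
tool_rot: [[0.239, 0.971, -0.003], [0.971, -0.239, -0.0], [-0.001, -0.002, -1.0]]
force: [0.3, -0.6, -5.5]
finger_gap: 0.0131
grasp_force: 59.0
```

Emit:
servo_tool --pt "1 -0.3 0 0 0.5" --pt "0 0 0 0 0.5" --pt "0 0 0 0 0.5"

```text
t: 9.3
tcp_pos: [0.441, 0.3045, 0.2952]
tool_rot: [[0.239, 0.971, -0.002], [0.971, -0.239, -0.001], [-0.002, -0.001, -1.0]]
force: [-0.1, -0.3, -5.0]
finger_gap: 0.0128
grasp_force: 58.9
```

```bash
cat > mp.py <<'E'
from h import *
s=bot.read_state(); R=s["tool_rot"][:2,:2]
print(s["t"],s["joints"].round(2),s["tcp_pos"],s["tool_rot"].round(3)[:,2],s["force"],"d",R.T@(np.array([.4402,.353])-s["tcp_pos"][:2])*100)
E
python3 mp.py
python3 - <<'E'
from h import *
p,_=optics.read_camera("top"); q,_=optics.read_camera("wrist"); cv2.imwrite("pics/t4.png",np.hstack([cv2.resize(p[100:380,60:340],(400,400)),cv2.resize(q,(400,300))[:, :].copy() if 0 else cv2.copyMakeBorder(cv2.resize(q,(400,300)),0,100,0,0,0)]))
cv2.imwrite("pics/w4.png",q)
E
```

```text
9.3 [ 0.47  0.29 -0.01  1.28 -0.    2.28] [0.44096399 0.30454737 0.29518771] [-0.002 -0.001 -1.   ] [-0.06099591 -0.34854433 -5.00377613] d [ 4.68595738 -1.23457153]
```

View pics/t4.png

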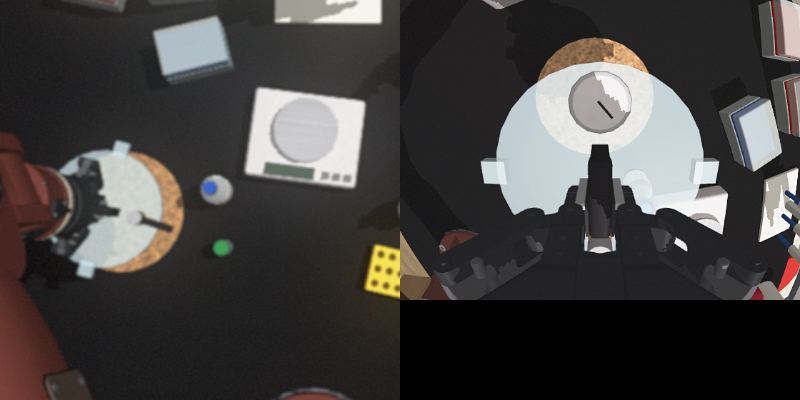

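The lid hangs level in the grip with the lever straight out along the spout. The mat still shows past it, with about 47 mm left to go.

Emit:
servo_tool --pt "1.5 -0.4 1 0 0.5" --pt "1.5 -0.4 2.5 0 0.5" --pt "1.5 -0.4 3 0 0.5" --pt "0 0 3 0 0.5" --pt "0 0 3 0 0.5" --pt "0 0 3 0 0.5" --pt "0 0 3 0 0.5" --pt "0 0 2.5 0 0.5" --pt "0 0 1 0 0.5" --pt "0 0 0 0 0.5"

```text
t: 10.23
tcp_pos: [0.4398, 0.3495, 0.0742]
tool_rot: [[0.242, 0.97, -0.004], [0.97, -0.242, -0.002], [-0.003, -0.003, -1.0]]
force: [-1.1, -0.3, -4.3]
finger_gap: 0.0128
grasp_force: 59.1
```

```bash
python3 mp.py
```

```text
10.2333 [ 0.54  0.51 -0.29  0.78 -0.    2.36] [0.43984702 0.34950772 0.07424847] [-0.004 -0.002 -1.   ] [-1.10469911 -0.28661968 -4.31033535] d [ 0.34739295 -0.0502361 ]
```

Emit:
servo_tool --pt "0 0 1 0 0.5" --pt "0 0 0.7 0 0.5" --pt "0 0 0.4 0 0.5" --pt "0 0 0.3 0 0.5" --pt "0 0 0 0 0.5" --pt "0 0 0 0 0.5"

```text
t: 10.73
tcp_pos: [0.4413, 0.3516, 0.0526]
tool_rot: [[0.24, 0.971, 0.0], [0.971, -0.24, 0.0], [0.0, 0.0, -1.0]]
force: [0.2, 0.2, -3.7]
finger_gap: 0.0129
grasp_force: 59.1
```

Emit:
servo_tool --pt "0 0 0.25 0 0.5" --pt "0 0 0.2 0 0.5" --pt "0 0 0.1 0 0.5" --pt "0 0 0 0 0.5"

```text
t: 11.07
tcp_pos: [0.4414, 0.3517, 0.0478]
tool_rot: [[0.24, 0.971, 0.001], [0.971, -0.24, 0.001], [0.001, 0.001, -1.0]]
force: [-3.6, -2.2, 7.1]
finger_gap: 0.0125
grasp_force: 60.6
```

Emit:
servo_tool --pt "0 0 0 0 3" --pt "0 0 0 0 5" --pt "0 0 0 0 6" --pt "0 0 0 0 6" --pt "0 0 0 0 6" --pt "0 0 -1 0 6" --pt "0 0 -3 0 6" --pt "0 0 -3.5 0 6" --pt "0 0 -3.5 0 6" --pt "0 0 -3.5 0 6"

```text
t: 11.9
tcp_pos: [0.4408, 0.3512, 0.1942]
tool_rot: [[0.241, 0.971, 0.0], [0.971, -0.241, 0.0], [0.0, 0.0, -1.0]]
force: [0.5, 0.2, -0.3]
finger_gap: 0.0601
grasp_force: 0.0
```

```bash
python3 mp.py
python3 - <<'E'
from h import *
p,_=optics.read_camera("wrist"); cv2.imwrite("pics/w5.png",p)
E
```

```text
11.9 [ 0.54  0.39 -0.13  1.05 -0.    2.36] [0.44077587 0.35124475 0.19416105] [ 0.  0. -1.] [ 0.48503337  0.20635232 -0.27011596] d [ 0.15652266 -0.09811144]
```

View pics/w5.png

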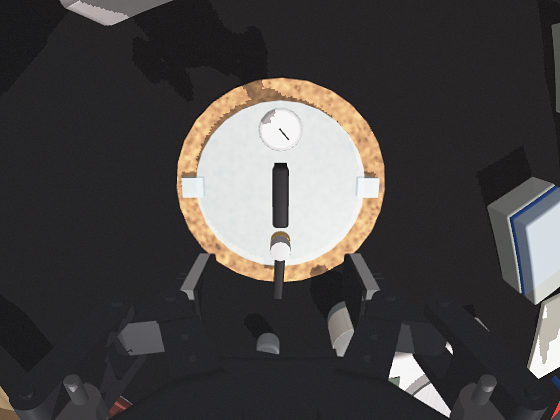

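The lid lies flat and centred on the mat, inside the cork ring, with the lever pointing out along the spout at (280,275). Now back to the chamber for the jar.

Emit:
servo_tool --pt "0 0 -3.5 0 8.5" --pt "-2 0.6 -3 0 8.5" --pt "-3.6 1.08 -1 0 8.5" --pt "-3.6 1.08 0 0 8.5" --pt "-3.6 1.08 0 0 8.5" --pt "-3.6 1.08 0 0 8.5" --pt "-3.6 1.08 0 0 8.5" --pt "-3.6 1.08 0 0 8.5" --pt "-3.6 1.08 0 0 8.5" --pt "-3.6 1.08 0 0 8.5"

```text
t: 12.78
tcp_pos: [0.4564, 0.0285, 0.2675]
tool_rot: [[0.24, 0.971, 0.001], [0.971, -0.24, -0.0], [0.0, 0.001, -1.0]]
force: [1.6, 0.2, 0.2]
finger_gap: 0.0853
grasp_force: 0.0
```

Emit:
servo_tool --pt "-3.6 1.08 0 0 8.5" --pt "-3.6 1.08 0 0 8.5" --pt "-3.6 1.08 0 0 8.5" --pt "-3.6 1.08 0 0 8.5" --pt "-3.6 1.08 0 0 8.5" --pt "-3.6 1.08 0 0 8.5" --pt "-3.6 1.08 0 0 8.5" --pt "-3.6 1.08 0 0 8.5" --pt "-3.6 1.08 0 0 8.5" --pt "-3.6 1.08 0 0 8.5"

```text
t: 13.62
tcp_pos: [0.4746, -0.3471, 0.2674]
tool_rot: [[0.241, 0.971, 0.0], [0.971, -0.241, -0.0], [-0.0, 0.001, -1.0]]
force: [0.2, -0.3, 0.6]
finger_gap: 0.0853
grasp_force: 0.0
```

Emit:
servo_tool --pt "-2.5 0.7 0 0 8.5" --pt "0 0 0 0 8.5" --pt "0 0 0 0 8.5"

```text
t: 13.87
tcp_pos: [0.4753, -0.3722, 0.2666]
tool_rot: [[0.243, 0.97, -0.0], [0.97, -0.243, 0.0], [0.0, -0.0, -1.0]]
force: [-0.1, -0.3, 0.2]
finger_gap: 0.0849
grasp_force: 0.0
```

```bash
python3 hp.py
python3 - <<'E'
from h import *
import json
s=bot.read_state(); p,_=optics.read_camera("wrist"); cv2.imwrite("pics/w6.png",p)
json.dump({k:np.array(s[k]).tolist() for k in("tcp_pos","tool_rot")},open("w6.json","w"))
E
```

```text
13.8667 [-0.79  0.43  0.13  1.27  0.    1.03] to handle tool cm [ 0.59419322 -0.19863432] z 0.2665909181887919 yaw to go -0.038223480021333245 [-0.13628179 -0.31929217  0.16882724] 0.08486702641660913
```

View pics/w6.png

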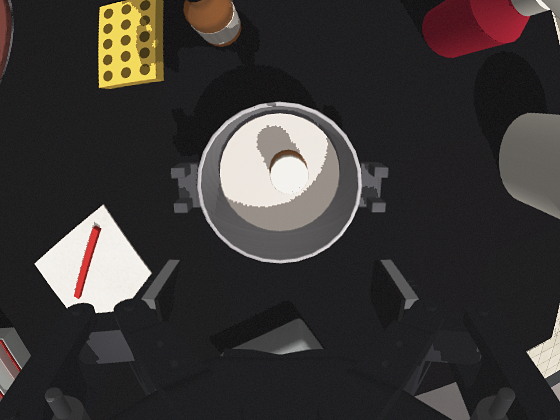

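Run:
```python
from h import *
import json
s=json.load(open("w6.json")); im=cv2.imread("pics/w6.png"); g=cv2.cvtColor(im,cv2.COLOR_BGR2GRAY)
for T in(225,238,248):
    m=g>T; m[:140]=0;m[205:]=0;m[:,:262]=0;m[:,318:]=0
    print(T,[b for b in blobs(m,200)])
c=cv2.HoughCircles(cv2.medianBlur(g,3),cv2.HOUGH_GRADIENT,1,20,param1=80,param2=12,minRadius=15,maxRadius=22); print(c[0][:6] if c is not None else None)
R=np.array(s["tool_rot"])[:2,:2]
for p,z in(((289,172.5),.086),((280,182),.1)):
    w=onz("wrist",p,z,s); print(w,R.T@(w[:2]-np.array(s["tcp_pos"])[:2])*100)
```

```text
225 [(np.int32(2340), array([290. , 174.3]), array([262, 140,  56,  65], dtype=int32))]
238 [(np.int32(1047), array([288.9, 175. ]), array([271, 157,  37,  37], dtype=int32))]
248 []
[[218.5  22.5  21.4]
 [272.5 142.5  16.9]
 [288.5 174.5  18.8]
 [503.5  23.5  20.3]
 [238.5 137.5  21.3]
 [305.5 132.5  21.4]]
[ 0.48798757 -0.35816344  0.086     ] [1.67433456 0.89064578]
[ 0.4778105  -0.36250526  0.1       ] [1.00625507 0.0086534 ]
```

The chamber is open. The jar's white cap is at (289,175), inside the rim circle centred near (280,182).

Emit:
servo_tool --pt "0.8 0.45 0 0 6.5" --pt "0.7 0.4 2 0 6.5" --pt "0 0 3 0 6.5" --pt "0 0 3 0 6.5" --pt "0 0 3 0 6.5" --pt "0 0 3 0 6.5" --pt "0 0 0 0 6.5" --pt "0 0 0 0 6.5"

```text
t: 14.58
tcp_pos: [0.4874, -0.3565, 0.1266]
tool_rot: [[0.239, 0.971, -0.002], [0.971, -0.239, 0.002], [0.002, -0.002, -1.0]]
force: [0.5, 0.2, 0.4]
finger_gap: 0.065
grasp_force: 0.0
```

Run:
```python
from h import *
s=bot.read_state(); p,d=optics.read_camera("wrist"); cv2.imwrite("pics/w7.png",p)
R=s["tool_rot"][:2,:2]; print(s["tcp_pos"], "to go",R.T@(np.array([.4865,-.3600])-s["tcp_pos"][:2])*100)
g=cv2.cvtColor(p,cv2.COLOR_BGR2GRAY)
for r in cv2.HoughCircles(cv2.medianBlur(g,3),cv2.HOUGH_GRADIENT,1,20,param1=80,param2=14,minRadius=20,maxRadius=45)[0][:6]:
    w=onz("wrist",r[:2],.086,s); print(r,w[:2].round(4),(R.T@(w[:2]-s["tcp_pos"][:2])*100).round(2))
```

```text
[ 0.48744674 -0.35648563  0.126612  ] to go [-0.36387825 -0.00795794]
[282.5 243.5  32.9] [ 0.4886 -0.3573] [-0.05  0.13]
[330.5 192.5  44.4] [ 0.5216 -0.3342] [2.98 2.79]
[281.5 221.5  28.1] [ 0.4912 -0.3442] [1.29 0.07]
[63.5 48.5 40. ] [ 0.3867 -0.2045] [ 12.35 -13.41]
[309.5 187.5  41.1] [ 0.5109 -0.3287] [3.25 1.61]
[242.5 176.5  44.4] [ 0.4767 -0.314 ] [ 3.87 -2.06]
```

View pics/w7.png

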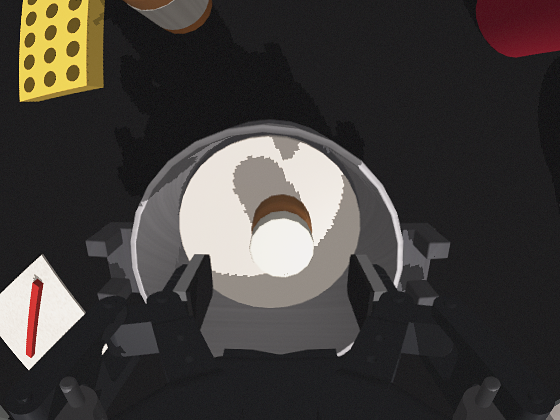

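The cap at (282,245) sits midway between the fingers and within about 1 mm of the tool axis. Descending to grip.

Emit:
servo_tool --pt "-0.1 0.1 2.5 0 6.5" --pt "0 0 2.5 0 6.5" --pt "0 0 1.5 0 6.5" --pt "0 0 0.6 0 6.5" --pt "0 0 0 0 6.5" --pt "0 0 0 0 3.5" --pt "0 0 0 0 3.5" --pt "0 0 0 0 3.5" --pt "0 0 0 0 3.5" --pt "0 0 0 0 3.5" --newtons 25

```text
t: 15.47
tcp_pos: [0.4894, -0.3607, 0.0581]
tool_rot: [[0.24, 0.971, 0.002], [0.971, -0.24, -0.002], [-0.002, 0.003, -1.0]]
force: [-1.2, 0.2, 6.8]
finger_gap: 0.0402
grasp_force: 24.3
```

Emit:
servo_tool --pt "0 0 0 0 3.5" --pt "0 0 0 0 3.5"

```text
t: 15.63
tcp_pos: [0.4894, -0.3607, 0.0581]
tool_rot: [[0.24, 0.971, 0.002], [0.971, -0.24, -0.002], [-0.002, 0.003, -1.0]]
force: [-1.1, 1.1, 7.1]
finger_gap: 0.0398
grasp_force: 24.3
```

Emit:
servo_tool --pt "0 0 -0.5 0 3.5" --pt "0 0 -1 0 3.5" --pt "0 0 -2 0 3.5" --pt "0 0 -3 0 3.5" --pt "0 0 -3 0 3.5" --pt "0 0 -3 0 3.5" --pt "0 0 -3 0 3.5" --pt "0 0 -2 0 3.5" --pt "0 0 0 0 3.5" --pt "0 0 0 0 3.5"

```text
t: 16.47
tcp_pos: [0.4889, -0.3604, 0.233]
tool_rot: [[0.241, 0.971, 0.003], [0.971, -0.241, -0.002], [-0.002, 0.003, -1.0]]
force: [0.1, -0.7, -1.9]
finger_gap: 0.04
grasp_force: 25.5
```

```bash
cat > pp.py <<'E'
from h import *
s=bot.read_state(); R=s["tool_rot"][:2,:2]
print(s["t"],s["joints"].round(2),s["tcp_pos"],s["force"],s["finger_gap"],"d",R.T@(np.array([.588,.0195])-s["tcp_pos"][:2])*100)
E
python3 pp.py
```

```text
16.4667 [-0.76  0.45  0.07  1.18  0.    1.06] [ 0.48892001 -0.36035471  0.23301091] [ 0.12718034 -0.6665029  -1.86191329] 0.040048251311559056 d [39.25338993  0.48113535]
```

Emit:
servo_tool --pt "1.5 0 0 0 3.5" --pt "3 0 0 0 3.5" --pt "3.5 0 0 0 3.5" --pt "3.5 0 0 0 3.5" --pt "3.5 0.1 0 0 3.5" --pt "3.5 0.1 0 0 3.5" --pt "3.5 0.1 0 0 3.5" --pt "3.5 0.1 0 0 3.5" --pt "3.5 0.1 0 0 3.5" --pt "3.5 0 0 0 3.5"

```text
t: 17.3
tcp_pos: [0.5705, -0.043, 0.2297]
tool_rot: [[0.24, 0.971, -0.002], [0.971, -0.24, 0.001], [0.0, -0.002, -1.0]]
force: [0.5, -1.0, -1.6]
finger_gap: 0.0399
grasp_force: 25.5
```

Emit:
servo_tool --pt "3 0 0 0 3.5" --pt "2 0 0 0 3.5" --pt "1 0 0 0 3.5" --pt "0 0 0 0 3.5" --pt "0 0 0 0 3.5"

```text
t: 17.72
tcp_pos: [0.5851, 0.0127, 0.2301]
tool_rot: [[0.24, 0.971, -0.001], [0.971, -0.24, -0.0], [-0.001, -0.001, -1.0]]
force: [-0.4, -0.5, -0.3]
finger_gap: 0.0401
grasp_force: 25.5
```

```bash
python3 pp.py
python3 - <<'E'
from h import *
p,_=optics.read_camera("wrist"); cv2.imwrite("pics/w8.png",p)
s=bot.read_state(); R=s["tool_rot"][:2,:2]
E
```

```text
17.7167 [-0.1   0.41  0.    1.16 -0.    1.71] [0.58514616 0.01266191 0.23011729] [-0.40396693 -0.51454872 -0.30952396] 0.04007446344469327 d [0.73228538 0.11312395]
```

View pics/w8.png

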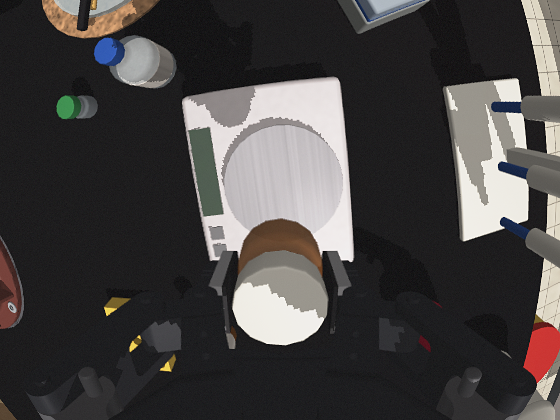

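The jar is upright between the fingers, cap at (280,305). The pan circle is centred near (283,182), with its edges at columns 222 and 343.

Run:
```python
from h import *
s=bot.read_state(); R=s["tool_rot"][:2,:2]
L,Rr,T=[onz("wrist",p,.06,s) for p in((222,183),(343,183),(284,123))]
print(L,Rr,T); ctr=(L+Rr)[:2]/2; c2=T[:2]-.058*R[:,0]
print(np.linalg.norm(L-Rr),ctr,c2,R.T@(ctr-s["tcp_pos"][:2])*100,R.T@(c2-s["tcp_pos"][:2])*100)
```

```text
[0.5330451  0.03356879 0.06      ] [0.6462981  0.00554769 0.06      ] [0.60449144 0.07424772 0.06      ]
0.11666800187216554 [0.5896716  0.01955824] [0.5905221  0.01795513] [0.84633493 0.24626193] [0.71122711 0.36741949]
```

Emit:
servo_tool --pt "0.4 0.1 1 0 3.5" --pt "0.4 0.1 2.5 0 3.5" --pt "0 0 3 0 3.5" --pt "0 0 3 0 3.5" --pt "0 0 2 0 3.5" --pt "0 0 1 0 3.5" --pt "0 0 0.5 0 3.5" --pt "0 0 0.2 0 3.5" --pt "0 0 0 0 3.5" --pt "0 0 0 0 3.5"

```text
t: 18.6
tcp_pos: [0.5906, 0.0197, 0.1]
tool_rot: [[0.241, 0.971, 0.002], [0.971, -0.241, -0.0], [0.0, 0.002, -1.0]]
force: [0.7, 0.3, -1.2]
finger_gap: 0.0395
grasp_force: 25.5
```

Emit:
servo_tool --pt "0 0 0.4 0 3.5" --pt "0 0 0.3 0 3.5" --pt "0 0 0.2 0 3.5" --pt "0 0 0.15 0 3.5" --pt "0 0 0 0 3.5" --pt "0 0 0 0 3.5"

```text
t: 19.1
tcp_pos: [0.5896, 0.02, 0.0883]
tool_rot: [[0.24, 0.971, -0.0], [0.971, -0.24, -0.0], [-0.0, -0.0, -1.0]]
force: [-0.4, 0.5, -1.1]
finger_gap: 0.0398
grasp_force: 25.5
```

Emit:
servo_tool --pt "0 0 0.1 0 3.5" --pt "0 0 0.1 0 3.5" --pt "0 0 0 0 3.5"

```text
t: 19.35
tcp_pos: [0.5898, 0.02, 0.088]
tool_rot: [[0.24, 0.971, 0.001], [0.971, -0.24, -0.0], [0.0, 0.001, -1.0]]
force: [-7.1, 0.3, 16.7]
finger_gap: 0.04
grasp_force: 27.4
```

Contact with the pan. Back off slightly, release, and rise.

Emit:
servo_tool --pt "0 0 -0.1 0 3.5" --pt "0 0 0 0 4.5" --pt "0 0 0 0 5.5" --pt "0 0 0 0 6.5" --pt "0 0 0 0 6.5" --pt "0 0 -1 0 6.5" --pt "0 0 -3 0 6.5" --pt "0 0 -3.5 0 6.5" --pt "0 0 -3.5 0 6.5" --pt "0 0 -3 0 6.5"

```text
t: 20.18
tcp_pos: [0.5898, 0.02, 0.2304]
tool_rot: [[0.241, 0.971, 0.002], [0.971, -0.241, -0.0], [0.0, 0.002, -1.0]]
force: [1.2, -0.8, 0.6]
finger_gap: 0.0653
grasp_force: 0.0
```

Emit:
servo_tool --pt "-3 0 -1 0 6.5" --pt "-3 0 0 0 6.5" --pt "0 0 0 0 6.5" --pt "0 0 0 0 6.5" --pt "0 0 0 0 6.5"

```text
t: 20.6
tcp_pos: [0.5752, -0.0382, 0.2377]
tool_rot: [[0.241, 0.97, 0.0], [0.97, -0.241, 0.0], [0.0, 0.0, -1.0]]
force: [-0.5, 0.3, -0.3]
finger_gap: 0.0648
grasp_force: 0.0
```

Run:
```python
from h import *
p,_=optics.read_camera("wrist"); s,_=optics.read_camera("scene")
cv2.imwrite("pics/end.png",np.hstack([cv2.resize(p,(400,300)),cv2.resize(s,(400,300))]))
```

```text
(no output)
```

View pics/end.png

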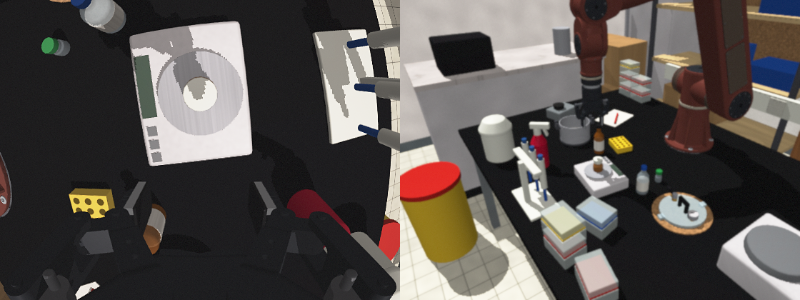

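The jar stands in the middle of the pan (left half, 199,95), the lid is on the mat (right half, 683,212), and the bystanders haven't moved.

```bash
python3 -c "
from bench import finish_job
print(finish_job())"
```

```text
the job is handed in; nothing more can be done
None
```

The job is handed in, with no verdict returned; in the last pictures the lid lay on the cork mat, tap open, the jar stood mid-pan on the balance and nothing else looked moved, about 21 s in.

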